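Open the reagent cap, then hold the incubator's sprung lid at its set angle

TASK

Get the incubator ready for a colleague who will pipette into it with both hands: first, with the incubator still shut, turn the wing cap of the clamped reagent bottle anticlockwise as far as it goes. Then lift the incubator's sprung lid by its front bar until the lid is in line with the pointer arm at its side, and finish while still holding it there, without letting go. Leave the pointer arm as it is set, and the jar, carton and tube rack where they stand.

Things in the scene. Friction and masses are not known exactly. Their poses are not given: they have to be found in the camera images.
- incubator: White bench incubator fixed to the counter, housing 190 deep (x) x 200 wide (y) x 100 mm high, open-topped under its lid. Origin: centre of its underside; its own -x is the front, facing roughly towards the robot; z up. The lid's hinge axis lies along its own y at x +85, z 108 mm.
- lid (a joint): Angle of the grey incubator lid in rad: 0 shut (level), grows as the front edge rises, stop at 1.2. Hinged at the rear. A spring and the lid's weight pull it shut all the way (square to the lid roughly 4 N at the bar when shut, 6 to 8 N at 0.85 rad), so it falls shut when let go.
- lid_bar (a point): Middle of the lid's front bar: round steel rod, 12 mm diameter, along the lid's own y, 220 mm from the hinge axis, 108 mm above the counter when shut; 120 mm free between its end brackets, nothing above or below, 39 mm gap to the lid's front edge. It can pivot between fingers closed across it. Axes of the lid: x from front to hinge, y along the bar, z up from its face.
- lid_hinge (a point): The lid's hinge axis, at the middle of the lid's width and thickness (lid 175 long x 190 wide x 16 mm thick). Same axes as lid_bar.
- pointer (a joint): Angle of the pointer arm in rad, same axis line, zero and sense as the lid's: when it equals lid the lid is in line with the pointer. Set between 0.4 and 0.85; stiff friction keeps it where it is, do not move it.
- pointer_tip (a point): Tip of the bare aluminium pointer arm: a flat bar with a diamond end, 150 mm from the hinge axis, 14 mm high, 6 mm thick, 112 mm to the incubator's own -y side of its middle (beside the lid, 14 mm clear of it). Axes as the lid's: x from the tip to the hinge axis along the arm.
- bottle: White reagent bottle of 68 mm diameter clamped in a square grey holder (94 x 94 mm) fixed to the counter, to the left or the right of the incubator. Origin: centre of its underside. Top of the wing cap 169 mm above the counter.
- cap (a joint): Angle of the captive cap in rad: 0 tight, grows anticlockwise seen from above, 1.4 at its open stop; starts between 0 and 0.2. It does not rise or come off; friction about 0.06 N m, no spring.
- cap_grip (a point): Point on the cap's axis, 159 mm above the counter, in the upright wing on top of the cap: 38 long (own x) x 10 thick (own y) x 32 mm high, its top 10 mm above this point. The round cap under the wing has 40 mm diameter and its top is 22 mm below this point. The frame turns with the cap, z up.
- jar: Bystander: loose white-capped jar, 72 mm diameter, 130 mm high, plain round cap, on the other side of the incubator from the bottle. Origin: centre of its underside. Leave it.
- carton: Bystander: loose carton 100 x 150 x 55 mm behind on the right. Origin: centre of its underside. Leave it.
- rack: Bystander: loose white tube rack 80 x 160 mm, 99 mm high with its tubes, behind on the left. Origin: centre of its underside. Leave it.
There are look-alikes about, which are no part of the job. What is shaped like the bottle but black or orange is not meant.

How it is judged:
By the outcome, as a careful person would: the job done as asked, in the order asked, and still so for the second after the job is handed in, while the arm keeps its last pose, push and grip.
It also fails if it takes over 51 s, if anything falls off the work surface, if the arm or the gripper's body presses on something with over 40 N, if the wrist force passes 120 N, or if a joint passes its speed limit or range.

ROBOT

A 6-joint arm with a two-finger parallel gripper is mounted at the origin on the work surface. World frame = base frame: x ahead of the robot, y to its left, z up, the work surface at z = 0. Lengths are in m, angles in rad, forces in N, time in s.
With the tool pointing down it reaches from about 0.25 to 0.775 m from the base axis. Payload 4 kg.
Tool frame: the origin (TCP) lies midway between the tips of the shut fingers; the grasp point (between the pads) lies 19 mm behind it; z points along the fingers, y is the line along which they close (so a half turn about z gives the same grasp; the last joint's range is limited). The gripper opens to 94 mm and grips with 3 to 60 N. Pads are 16 mm wide; open, the fingers measure 119 mm over their backs; the gripper's body (75 mm by 177 mm) begins 78 mm behind the grasp point.
Start: joints at [-1.208, 0.087, 1.371, -0, 1.684, -0.103], TCP at [0.247, -0.491, 0.206] pointing down, gripper open.
Joint ranges: [-3.1, 3.1], [-0.76, 2.03], [0.27, 2.55], [-1.08, 4.22], [0.17, 2.65], [-2.57, 2.57]. Speed limits (rad/s): [2.79, 2.79, 3.14, 3.14, 3.14, 3.14].

INTERFACE

Orientations are given as a unit quaternion [w, x, y, z].
In Python, from station import env, vision, workorder, nets gives the robot as it stands. The module is installed in compiled form; this text tells all that it offers.
- The arm moves only by the tool jog_arm, never from a script. Its argument "increments" is text: rows parted by semicolons, each of 5 numbers parted by spaces: the opening in per cent of the stroke, from 0 (shut) to 100 (fully open), then the shift along the tool's x, y, z in cm, then the turn about the tool's z in degrees. A call has exactly 10 rows; each row shifts and turns the commanded pose from where the row before left it, along the tool's axes as they then stand; what a row does not reach is not made up. A row lasts 1/8 s, in which the tool goes at most 62.5 mm and 10.7 degrees, less where a joint would pass 70% of its speed; a pose out of reach is approached as far as the arm can. A call with a gripper value outside its range is refused whole. The fingers move at their own pace and stop on an object; the grip force is fixed at half the most. Time passes only in rows, so rows that do not move let the fingers close, or fill a call up. It gives the time, the measured TCP pose, the force, the opening and the grip force at its end, in the units of the state.
- env.observe(): the state, without advancing time (a new reading comes with each control period).
- vision.get_image(name): name is "side" or "top"; returns the picture (400x640x3 uint8, blue, green, red); there is no depth.
- vision.camera_info(name): a dict with "fx", "fy", "cx", "cy" (pixels), "k1" (the pictures are not rectified: a ray, as slopes to the right and down, at radius r is drawn at 1 + k1 r^2 times it, then the intrinsics apply), "world_from_camera" (4x4, takes a point from camera to world coordinates). Camera axes: x right, y down, z forward; pixel columns grow to the right and rows downward; lengths in m; the calibration is good to about 2 mm. A picture is of the moment at which its call begins. camera_info takes no time and is no camera call.
- workorder.close_job(): hands the job in; it is judged then, once.
Trained networks look in the newest picture that a camera, given by its name, has taken for a name from the list of things; names that differ only in an ending like _2 or _b are one class to them, and where a whole thing is asked for, a point or a joint stands for the part that bears it (a point fixed in the world has none). Each returns a list of dicts, best first, with "confidence" (0 to 1); they miss things now and then, are a little off and sometimes report something else, mostly with a low value. They report only what shows in the picture. A call takes as long as a camera call. They do not tell look-alikes from the thing itself.
- nets.find_in(camera, name): "extent" ([left, top, right, bottom] in pixels, round what is visible of it).
The state is a dict: "clock": time; "joint_positions": joint angles; "qd": joint speeds; "effort": joint torques, N m; "eef_pos": TCP position; "tool_rot": TCP orientation; "contact_force": force on the tool from outside, world axes, zero at the start; "ft_torque": the same for the moment, N m; "gripper_width": finger opening in m; "grasp_force": force on a finger pad.
Only numpy, scipy, OpenCV 4.12 (cv2) and the standard library are available. Lean on these libraries where they do the work, as an engineer would, in place of code of your own. Each camera call takes 0.05 s, during which the arm holds its last target. There are 200 camera calls.

## Working session

There is one attempt and no reset: what is moved stays moved. The work goes in short steps, Python scripts to look and compute and a tool call to move; the robot and the scene stay as the last step left them, time stands still between calls to the robot, and variables do not carry over. Pictures are saved under pics/ and viewed, at most 10 in all, crops included, and the job is handed in when it is done.

Besides the shell and the picture viewer there is one more tool, called after "Request:" in YAML: its name, and indented under it one key for each argument. jog_arm: Moves the arm, as the interface text tells. Its arguments: {"type":"object","properties":{"increments":{"type":"string"}},"required":["increments"]}

```bash
mkdir -p pics
cat > h.py <<'E'
import numpy as np, cv2
from station import env, vision, workorder, nets
from scipy.spatial.transform import Rotation as R
def K(n):
    c=vision.camera_info(n); return c,np.array([[c['fx'],0,c['cx']],[0,c['fy'],c['cy']],[0,0,1.]]),np.array([c['k1'],0,0,0.])
def ray(n,uv):
    c,k,d=K(n); p=cv2.undistortPoints(np.array([[uv]],float),k,d)[0,0]
    T=np.array(c['world_from_camera']); return T[:3,3],T[:3,:3]@np.array([p[0],p[1],1])
def atz(n,uv,z):
    o,r=ray(n,uv); return o+r*(z-o[2])/r[2]
def proj(n,P):
    c,k,d=K(n); T=np.linalg.inv(np.array(c['world_from_camera']))
    return cv2.projectPoints(np.atleast_2d(P).astype(float),cv2.Rodrigues(T[:3,:3])[0],T[:3,3],k,d)[0][:,0]
E
python3 - <<'E'
from h import *
np.set_printoptions(precision=3,suppress=True)
s=env.observe();print({k:np.round(v,3) for k,v in s.items()})
for n in('side','top'):
    cv2.imwrite(f'pics/{n}0.png',vision.get_image(n)); print(n,np.array(vision.camera_info(n)['world_from_camera']), vision.camera_info(n)['fx'])
    for t in('bottle','cap_grip','lid_bar','pointer_tip','incubator','jar','lid'):
        print(t,[(np.round(d['extent']).astype(int).tolist(),round(d['confidence'],2)) for d in nets.find_in(n,t)][:4])
E
```

```text
{'clock': np.float64(0.0), 'joint_positions': array([-1.208,  0.088,  1.372,  0.   ,  1.684, -0.103]), 'qd': array([ 0.001, -0.001,  0.   , -0.   , -0.001,  0.002]), 'effort': array([  0.   , -34.018, -30.243,   0.072,   0.033,  -0.   ]), 'eef_pos': array([ 0.247, -0.491,  0.204]), 'tool_rot': array([-0.001,  0.973,  0.231, -0.   ]), 'contact_force': array([ 0.738, -0.457, -0.155]), 'ft_torque': array([-0.016,  0.019,  0.081]), 'grasp_force': np.float64(0.0), 'gripper_width': np.float64(0.094)}
side [[-0.748 -0.514  0.421  0.008]
 [-0.664  0.571 -0.483  0.564]
 [ 0.008 -0.64  -0.768  1.057]
 [ 0.     0.     0.     1.   ]] 465.83727295042496
bottle [([356, 137, 402, 197], 0.87), ([402, 205, 416, 220], 0.66), ([393, 113, 427, 173], 0.6)]
cap_grip [([378, 140, 390, 160], 0.8), ([415, 110, 426, 135], 0.73)]
lid_bar [([226, 169, 335, 249], 0.75)]
pointer_tip [([264, 152, 305, 172], 0.48)]
incubator [([225, 151, 334, 270], 0.76), ([227, 171, 335, 248], 0.54)]
jar [([228, 269, 263, 322], 0.66), ([378, 138, 390, 163], 0.41)]
lid [([227, 172, 337, 247], 0.91)]
top [[ 0.028 -0.994  0.105  0.343]
 [-0.999 -0.03  -0.021 -0.025]
 [ 0.024 -0.104 -0.994  1.52 ]
 [ 0.     0.     0.     1.   ]] 479.56103452407615
bottle [([369, 186, 403, 222], 0.98), ([421, 248, 458, 289], 0.92), ([361, 240, 397, 278], 0.71), ([422, 193, 458, 226], 0.61)]
cap_grip [([382, 253, 392, 266], 0.74), ([438, 260, 458, 279], 0.64), ([440, 201, 456, 209], 0.59), ([386, 194, 401, 206], 0.48)]
lid_bar [([250, 128, 322, 213], 0.91)]
pointer_tip []
incubator [([245, 122, 324, 211], 0.75), ([379, 117, 432, 158], 0.72)]
jar [([192, 188, 226, 210], 0.82)]
lid [([247, 125, 319, 212], 0.91), ([367, 185, 401, 223], 0.55)]
```

View pics/side0.png

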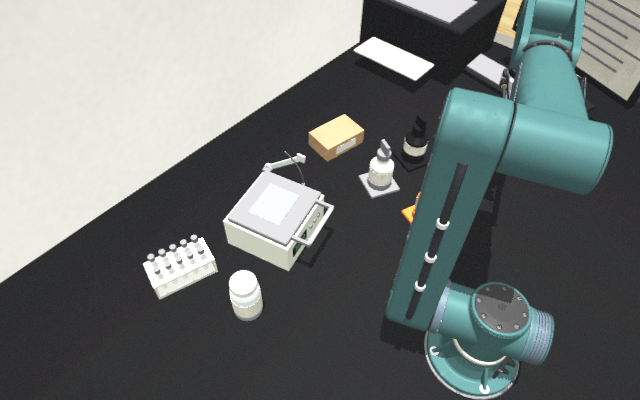

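View pics/top0.png

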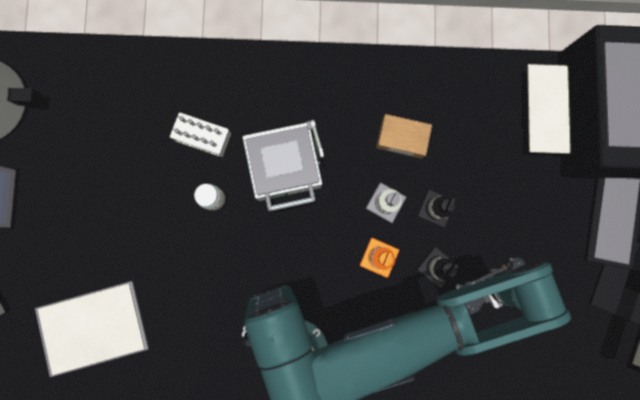

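Candidates in the top picture: white bottle in grey holder (386,202), orange one (380,257), black ones (438,207) and (438,266). I choose the white one at (386,202), which is (381,165) in the side picture. Next I check it in a close crop.

Run:
```python
from h import *
t=cv2.imread('pics/top0.png');s=cv2.imread('pics/side0.png')
r=lambda im,x,y,w,h,f:cv2.resize(im[y:y+h,x:x+w],None,fx=f,fy=f,interpolation=cv2.INTER_CUBIC)
a=np.hstack([r(t,360,175,50,50,6),r(s,350,130,60,60,5)[:300],])
b=np.hstack([r(t,240,110,100,100,4),r(s,222,145,120,120,10/3)])
a=cv2.copyMakeBorder(a,0,0,0,b.shape[1]-a.shape[1],cv2.BORDER_CONSTANT)
o=np.vstack([a[:,:,:],b[:300*0+400]])[:700]
o=cv2.resize(o,None,fx=600/o.shape[0],fy=600/o.shape[0]);print(o.shape)
cv2.imwrite('pics/c1.png',o)
```

```text
(600, 686, 3)
```

View pics/c1.png

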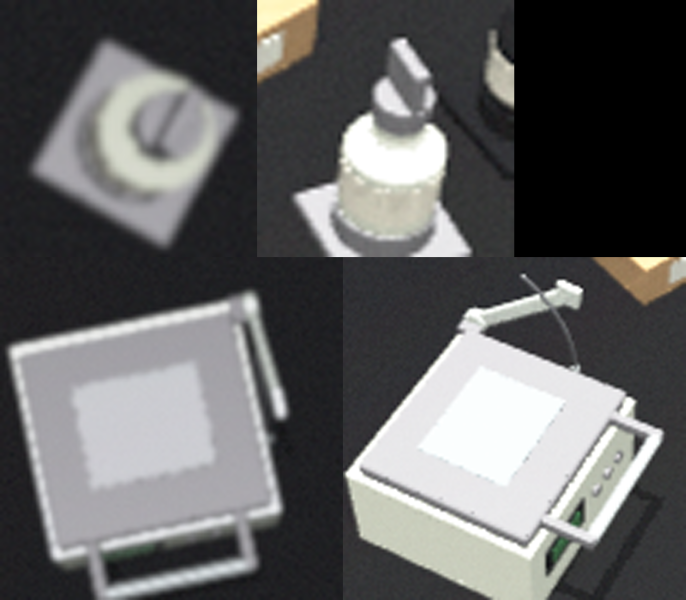

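The crop confirms it: white bottle, grey cap with an upright wing. The lid, the bar and the pointer (raised, right of the lid) are also clear. Next I fit the poses.

Run:
```python
from h import *
from scipy.optimize import least_squares
np.set_printoptions(precision=3,suppress=True)
H=[85,0,108]
obs=[('side',(-90,-95,116),(321.7,193.3)),('side',(-90,95,116),(287.5,244)),('side',(85,95,116),(229.7,221.3)),('side',(85,-95,116),(263,172.3)),
('top',(-90,95,116),(255.2,194.8)),('top',(-90,-95,116),(320.2,182.9)),('top',(85,95,116),(245,138.6)),('top',(85,-95,116),(308.5,125.5)),
('side',(-135,65,108),(309.2,244.8)),('side',(-135,-65,108),(333,207.3)),('top',(-135,65,108),(270,208)),('top',(-135,-65,108),(313,200)),
('side','tip',(301.5,157.6)),('top','tip',(322.6,155.2))]
def W(p,q): 
    c,s=np.cos(q[2]),np.sin(q[2]); p=np.array(p)/1000; return np.array([q[0]+c*p[0]-s*p[1],q[1]+s*p[0]+c*p[1],p[2]])
def f(q):
    o=[]
    for n,p,uv in obs:
        if p=='tip': p=(85-150*np.cos(q[3]),-112,108+150*np.sin(q[3]))
        o+=list(proj(n,W(p,q))[0]-uv)
    return np.array(o)
r=least_squares(f,[.6,.1,0,.6],loss='soft_l1');print('inc',r.x,np.round(r.fun.reshape(-1,2),1).tolist())
print('bar',W((-135,0,108),r.x),'hinge',W((85,0,108),r.x))
# bottle
w=[atz('side',p,.169) for p in((382.2,139.8),(389.7,148.7))];print('side wing',w,np.mean(w,0))
w=[atz('top',(360+a/5.143,175+b/5.143),.169) for a,b in((190,95),(160,150))];print('top wing',w,np.mean(w,0))
print('top cap c',atz('top',(360+175/5.143,175+120/5.143),.137),'side cap c',atz('side',(350+(405-257)/4.286,130+97/4.286),.137))
```

```text
inc [0.577 0.054 0.249 0.72 ] [[0.3, -1.9], [-0.4, 0.2], [-2.9, -3.8], [2.4, -3.3], [1.0, 1.6], [-0.8, -0.4], [-1.0, 0.5], [-2.0, 0.2], [0.1, -0.7], [-0.7, -0.0], [-0.3, 1.4], [-0.2, -0.2], [2.7, -2.2], [-1.2, 0.3]]
bar [0.446 0.02  0.108] hinge [0.66  0.075 0.108]
side wing [array([ 0.484, -0.279,  0.169]), array([ 0.448, -0.265,  0.169])] [ 0.466 -0.272  0.169]
top wing [array([ 0.482, -0.28 ,  0.169]), array([ 0.451, -0.264,  0.169])] [ 0.467 -0.272  0.169]
top cap c [ 0.471 -0.278  0.137] side cap c [ 0.465 -0.272  0.137]
```

Wing: centre (0.467, -0.272), long axis about -24°; both views agree. First move: above the wing with the jaws aligned across it.

Request:
jog_arm:
  increments: "60 3 -1 -0.4 0;60 5.3 -1.7 -0.4 0;60 5.3 -1.7 -0.4 0;60 5.3 -1.7 -0.4 0;60 5.3 -1.7 0 0;60 5.3 -1.9 0 10;60 0 0 0 10.2;60 0 0 0 10.2;60 0 0 0 10.2;60 0 0 0 10"

```text
clock: 2.05
eef_pos: [0.4664, -0.2729, 0.2215]
tool_rot: [0.0, 0.978, -0.208, 0.0]
contact_force: [-0.7, 0.8, -0.3]
gripper_width: 0.0566
grasp_force: 0.0
```

```bash
cat >> h.py <<'E'
def st(tgt=None):
    s=env.observe(); r=R.from_quat(np.roll(s['tool_rot'],-1)); m=r.as_matrix()
    print('t',round(float(s['clock']),2),'p',np.round(s['eef_pos'],4),'psi',round(np.degrees(np.arctan2(m[1,0],m[0,0])),2),'ztool',np.round(m[:,2],3),'F',np.round(s['contact_force'],1),'M',np.round(s['ft_torque'],2),'w',np.round(s['gripper_width'],4),'g',np.round(s['grasp_force'],1),'q',np.round(s['joint_positions'],2))
    if tgt is not None: print('tool delta cm',np.round(100*m.T@(np.array(tgt)-s['eef_pos']),2))
    return s,m
E
python3 - <<'E'
from h import *
st((.467,-.272,.145))
a=vision.get_image('side')[90:210,330:450];b=vision.get_image('top')[150:250,340:440]
cv2.imwrite('pics/c2.png',np.hstack([cv2.resize(a,(400,400),interpolation=2),cv2.resize(b,(400,400),interpolation=2)]))
E
```

```text
t 2.05 p [ 0.4664 -0.2729  0.2215] psi -24.04 ztool [-0. -0. -1.] F [-0.7  0.8 -0.3] M [ 0.04 -0.01 -0.01] w 0.0566 g 0.0 q [-0.63  0.06  1.36 -0.    1.71  1.36]
tool delta cm [ 0.02 -0.11  7.65]
```

View pics/c2.png

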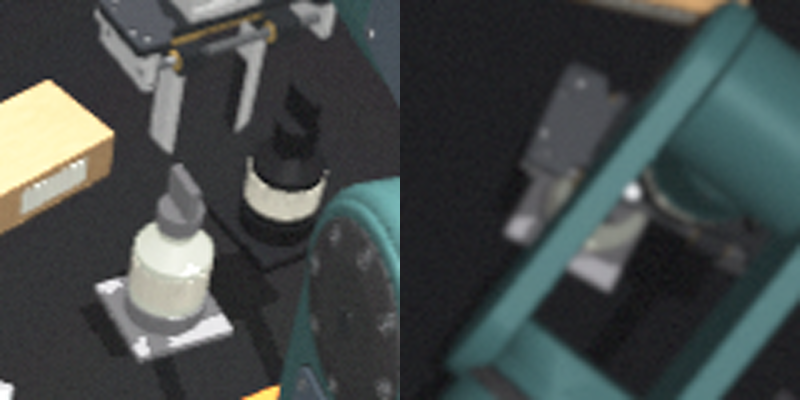

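The side crop shows the fingers straddling the wing (tips at about (165,150) and (242,130), wing top at about (183,180)). I check this numerically before lowering.

Run:
```python
from h import *
c=lambda p:np.round((proj('side',p)-[330,90])*400/120,0).tolist()
y=np.array([np.cos(np.radians(-114)),np.sin(np.radians(-114)),0])*.032;t=np.array([.4664,-.2729,.2215])
print(c(t),c(t+y),c(t-y),c([[.484,-.279,.169],[.448,-.265,.169],[.467,-.272,.169]]))
```

```text
[[195.0, 132.0]] [[229.0, 121.0]] [[160.0, 143.0]] [[173.0, 166.0], [199.0, 195.0], [185.0, 180.0]]
```

Request:
jog_arm:
  increments: "60 0 -0.1 2 0;60 0 0 2 0;60 0 0 2 0;60 0 0 1.6 0;20 0 0 0 0;0 0 0 0 0;0 0 0 0 0;0 0 0 0 0;0 0 0 0 0;0 0 0 0 0"

```text
clock: 3.4
eef_pos: [0.4668, -0.2726, 0.1459]
tool_rot: [0.001, 0.979, -0.206, 0.0]
contact_force: [-0.4, -1.4, 1.6]
gripper_width: 0.0098
grasp_force: 29.7
```

```bash
python3 -c "
from h import *
st()"
```

```text
t 3.4 p [ 0.4668 -0.2726  0.1459] psi -23.75 ztool [ 0.    -0.001 -1.   ] F [-0.4 -1.4  1.6] M [-0.05  0.1  -0.08] w 0.0098 g 29.7 q [-0.63  0.08  1.49 -0.    1.56  1.35]
```

Gripped at 9.8 mm, well centred. Now anticlockwise, which is negative about the downward tool z.

Request:
jog_arm:
  increments: "0 0 0 0 -6;0 0 0 0 -7;0 0 0 0 -7;0 0 0 0 -7;0 0 0 0 -7;0 0 0 0 -7;0 0 0 0 -7;0 0 0 0 -7;0 0 0 0 -5;0 0 0 0 0"

```text
clock: 4.65
eef_pos: [0.4673, -0.2771, 0.146]
tool_rot: [0.005, 0.951, 0.31, -0.0]
contact_force: [1.3, -11.5, -3.0]
gripper_width: 0.0097
grasp_force: 29.9
```

```bash
python3 -c "
from h import *
st((.467,-.272,.146))"
```

```text
t 4.65 p [ 0.4673 -0.2771  0.146 ] psi 36.17 ztool [ 0.002 -0.01  -1.   ] F [  1.3 -11.5  -3. ] M [-2.05 -0.23  0.02] w 0.0097 g 29.9 q [-0.64  0.09  1.49 -0.01  1.56  0.3 ]
tool delta cm [ 0.27 -0.43 -0.  ]
```

Request:
jog_arm:
  increments: "0 -0.2 0.3 0 0;0 0 0 0 0;0 0 0 0 -5;0 0 0 0 -4;0 0 0 0 -4;0 0 0 0 -3;0 0 0 0 0;0 0 0 0 0;0 0 0 0 0;0 0 0 0 0"

```text
clock: 5.9
eef_pos: [0.4682, -0.2781, 0.146]
tool_rot: [0.003, 0.898, 0.44, 0.0]
contact_force: [4.1, -7.5, -2.1]
gripper_width: 0.0099
grasp_force: 29.9
```

```bash
python3 -c "
from h import *
st((.467,-.272,.146))"
```

```text
t 5.9 p [ 0.4682 -0.2781  0.146 ] psi 52.24 ztool [ 0.003 -0.006 -1.   ] F [ 4.1 -7.5 -2.1] M [-1.47 -0.62 -0.02] w 0.0099 g 29.9 q [-0.64  0.09  1.49 -0.    1.56  0.02]
tool delta cm [ 0.41 -0.47 -0.  ]
```

Request:
jog_arm:
  increments: "0 -0.2 0.2 0 0;0 0 0 0 -3;0 0 0 0 -3;0 0 0 0 -3;0 0 0 0 -3;0 0 0 0 -2;0 0 0 0 0;0 0 0 0 0;0 0 0 0 0;0 0 0 0 0"

```text
clock: 7.15
eef_pos: [0.468, -0.2787, 0.1459]
tool_rot: [0.001, 0.838, 0.546, 0.001]
contact_force: [4.9, -2.9, 0.9]
gripper_width: 0.0125
grasp_force: 35.2
```

Run:
```python
from h import *
st((.467,-.272,.146))
a=vision.get_image('side')[100:180,340:420]
cv2.imwrite('pics/c3.png',cv2.resize(a,(560,560),interpolation=2))
```

```text
t 7.15 p [ 0.468  -0.2787  0.1459] psi 66.24 ztool [ 0.002 -0.001 -1.   ] F [ 4.9 -2.9  0.9] M [-0.49 -0.97 -0.74] w 0.0125 g 35.2 q [-0.64  0.09  1.48  0.    1.56 -0.23]
tool delta cm [ 0.58 -0.36 -0.01]
```

View pics/c3.png

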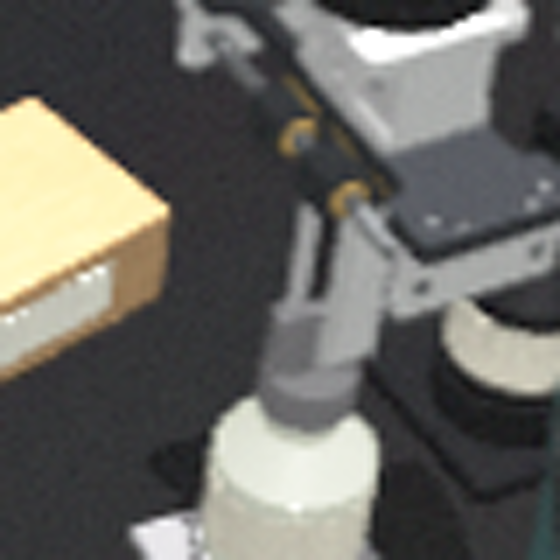

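The stop is reached: the moment is up to 0.74 N m and the pads are twisting on the wing (opening 12.5 mm), wing turned in the crop at about (310,340). I release, lift and go over to the bar.

Request:
jog_arm:
  increments: "35 0 0 0 0;35 0 0 0 0;35 0 0 0 0;35 0 0 -3 0;35 0 0 -4 0;35 5.3 -2.8 0 0;35 5.3 -2.8 0 0;35 5.3 -2.8 0 0;35 5.3 -2.8 0 0;35 5.3 -2.9 0 0"

```text
clock: 8.45
eef_pos: [0.4438, 0.0227, 0.2153]
tool_rot: [-0.0, 0.837, 0.547, -0.0]
contact_force: [0.7, -0.3, 0.1]
gripper_width: 0.0327
grasp_force: 0.0
```

Request:
jog_arm:
  increments: "35 0 0 0 -9.5;35 0 0 0 -9.5;35 0 0 0 -9.5;35 0 0 0 -9.5;35 0 0 2 0;35 0 0 2 0;35 0 0 0 0;35 0 0 0 0;35 0 0 0 0;35 0 0 0 0"

```text
clock: 9.7
eef_pos: [0.4452, 0.0208, 0.1763]
tool_rot: [0.001, 0.614, 0.789, 0.0]
contact_force: [0.3, 0.6, 0.2]
gripper_width: 0.0328
grasp_force: 0.0
```

Run:
```python
from h import *
s,m=st((.446,.020,.089))
I=vision.get_image('side')
a=I[110:270,220:380];b=I[125:165,365:405]
cv2.imwrite('pics/c4.png',np.hstack([cv2.resize(a,(480,480),interpolation=2),cv2.resize(b,(300,480),interpolation=2)]))
c=lambda p:np.round((proj('side',p)-[220,110])*3,0).tolist()
print(c([.446,.020,.108]),c(s['eef_pos']))
```

```text
t 9.7 p [0.4452 0.0208 0.1763] psi 104.27 ztool [ 0.001 -0.    -1.   ] F [0.3 0.6 0.2] M [-0.01 -0.06 -0.01] w 0.0328 g 0.0 q [-0.08 -0.14  1.65 -0.    1.63 -0.33]
tool delta cm [-0.09  0.04  8.73]
[[304.0, 345.0]] [[306.0, 296.0]]
```

View pics/c4.png

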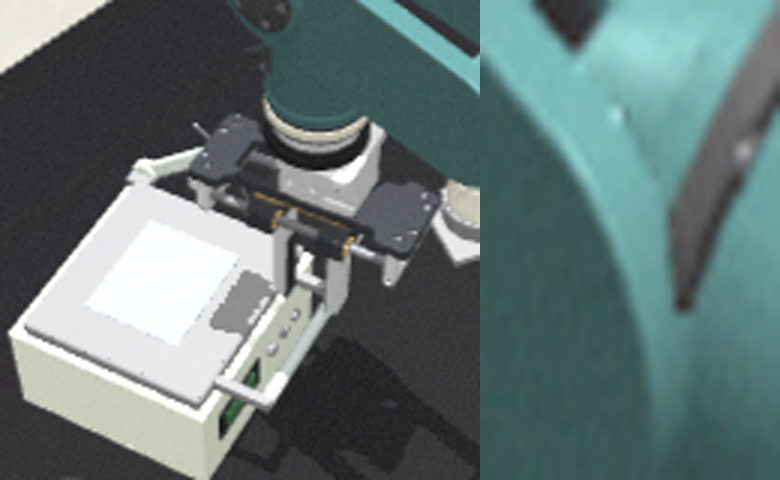

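The side crop shows the fingers (283,290) and (338,310) straddling the bar, which runs from (268,400) to (330,315). Its fitted middle (304,345) lies on it. I lower and close.

Request:
jog_arm:
  increments: "35 0 0 2.5 0;35 0 0 2.5 0;35 0 0 2 0;35 0 0 1.7 0;35 0 0 0 0;0 0 0 0 0;0 0 0 0 0;0 0 0 0 0;0 0 0 0 0;0 0 0 0 0"

```text
clock: 11.0
eef_pos: [0.451, 0.022, 0.091]
tool_rot: [0.005, 0.614, 0.789, 0.006]
contact_force: [11.8, 5.0, -4.3]
gripper_width: 0.0109
grasp_force: 30.0
```

```bash
python3 -c "
from h import *
st((.446,.020,.089))"
```

```text
t 11.0 p [0.451 0.022 0.091] psi 104.28 ztool [ 0.015  0.003 -1.   ] F [11.8  5.  -4.3] M [ 0.65 -2.28 -0.04] w 0.0109 g 30.0 q [-0.08 -0.09  1.78  0.    1.44 -0.33]
tool delta cm [-0.07 -0.54  0.19]
```

The bar is held; it lies about 6 mm further back than fitted. I relieve that and start the arc.

Request:
jog_arm:
  increments: "0 0 0.6 0 0;0 0 0.1 -1.7 0;0 0 0.2 -1.7 0;0 0 0.4 -1.7 0;0 0 0.5 -1.7 0;0 0 0.6 -1.7 0;0 0 0.7 -1.6 0;0 0 0.9 -1.5 0;0 0 0 0 0;0 0 0 0 0"

```text
clock: 12.25
eef_pos: [0.4809, 0.0295, 0.2054]
tool_rot: [-0.002, 0.614, 0.789, -0.003]
contact_force: [-8.0, -5.2, -2.0]
gripper_width: 0.0112
grasp_force: 30.0
```

Run:
```python
from h import *
s,m=st()
I=vision.get_image('side');J=vision.get_image('top')
cv2.imwrite('pics/side5.png',I)
a=I[110:270,220:380];b=J[110:210,240:340]
cv2.imwrite('pics/c5.png',np.hstack([cv2.resize(a,(500,500),interpolation=2),cv2.resize(b,(300,500)[:1]*2,interpolation=2) if 0 else cv2.resize(b[:,:60],(300,500),interpolation=2)]))
```

```text
t 12.25 p [0.4809 0.0295 0.2054] psi 104.22 ztool [-0.007 -0.003 -1.   ] F [-8.  -5.2 -2. ] M [-0.93  1.45 -0.03] w 0.0112 g 30.0 q [-0.05 -0.06  1.52 -0.    1.69 -0.3 ]
```

View pics/c5.png

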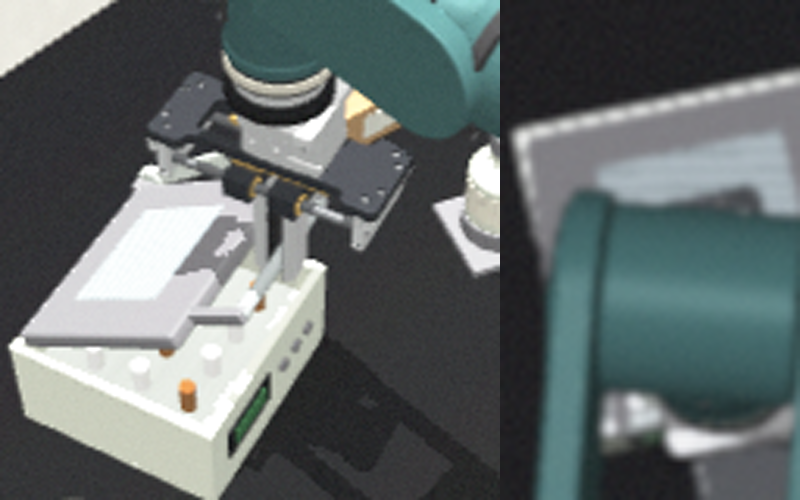

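The lid is up at about 0.55 rad by the bar's travel, held, and the view looks right. Now I measure the pointer angle better, using the bar position found by touch.

Run:
```python
from h import *
h=np.array([.664,.0763,.108]);y=.2495
X=np.array([np.cos(y),np.sin(y),0]);Y=np.array([-np.sin(y),np.cos(y),0]);Z=np.array([0,0,1.])
def P(th,r,l=-.112): return h+l*Y-r*np.cos(th)*X+r*np.sin(th)*Z
out=[]
for n,(x0,y0,w,hh),f in(('side',(255,140,60,45),10),('top',(300,115,30,50),9)):
    im=cv2.resize(cv2.imread(f'pics/{n}0.png')[y0:y0+hh,x0:x0+w],None,fx=f,fy=f,interpolation=cv2.INTER_CUBIC)
    for th,c in((.6,(0,0,255)),(.7,(0,255,0)),(.8,(255,0,0))):
        q=((proj(n,[P(th,r) for r in(0,.15)])-[x0,y0]+.5)*f).astype(int);print(n,th,q.tolist(),np.round(proj(n,P(th,.15)),1))
        cv2.line(im,tuple(map(int,q[0])),tuple(map(int,q[1])),c,1)
    out.append(cv2.copyMakeBorder(im,0,450-im.shape[0],0,0,0))
o=np.hstack(out)[:, :800];cv2.imwrite('pics/c6.png',o);print(o.shape)
```

```text
side 0.6 [[126, 270], [517, 206]] [[306.3 160.2]]
side 0.7 [[126, 270], [486, 162]] [[303.1 155.7]]
side 0.8 [[126, 270], [450, 118]] [[299.6 151.4]]
top 0.6 [[108, 82], [198, 396]] [[321.6 158.6]]
top 0.7 [[108, 82], [193, 362]] [[321.  154.7]]
top 0.8 [[108, 82], [187, 323]] [[320.3 150.5]]
(450, 800, 3)
```

View pics/c6.png

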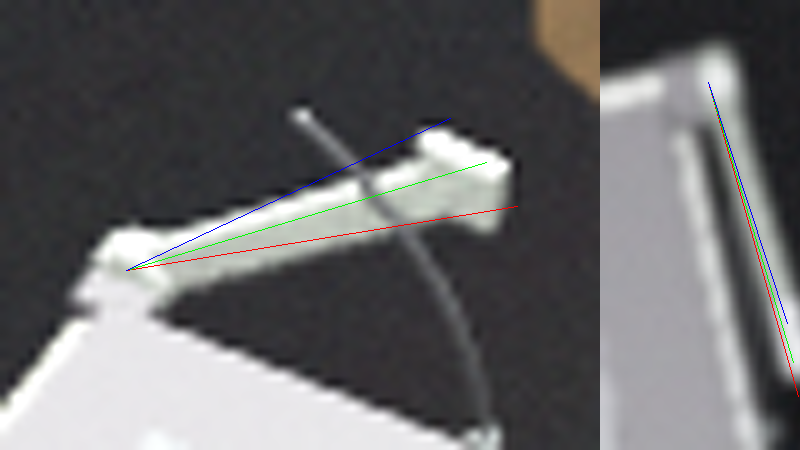

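The pointer's centre line lies parallel to the 0.7 line in both views, slightly on the low side, so about 0.69. I continue the arc to there.

Request:
jog_arm:
  increments: "0 0 0.3 -0.7 0;0 0 0.4 -0.7 0;0 0 0.4 -0.6 0;0 0 0.5 -0.6 0;0 0 0 0 0;0 0 0 0 0;0 0 0 0 0;0 0 0 0 0;0 0 0 0 0;0 0 0 0 0"

```text
clock: 13.6
eef_pos: [0.4975, 0.0336, 0.2309]
tool_rot: [-0.001, 0.614, 0.789, -0.002]
contact_force: [-5.4, -4.6, -4.8]
gripper_width: 0.0107
grasp_force: 30.0
```

Run:
```python
from h import *
s,m=st()
g=s['eef_pos']-.019*m[:,2]; y=.2495;u=np.array([np.cos(y),np.sin(y),0])
h=np.array([.664,.0763,.108]); d=h-g; print('theta',np.arctan2(g[2]-.108-.002,d@u),'r',np.hypot(g[2]-.110,d@u))
X=u;Y=np.array([-np.sin(y),np.cos(y),0]);Z=np.array([0,0,1.])
I=vision.get_image('side');x0,y0,w,hh,f=220,120,133,100,6
im=cv2.resize(I[y0:y0+hh,x0:x0+w],None,fx=f,fy=f,interpolation=cv2.INTER_CUBIC)
for th,c in((.62,(0,0,255)),(.69,(0,200,0)),(.76,(255,0,0))):
    L=lambda r,l,n=0:h+l*Y+X*(-r*np.cos(th)+n*np.sin(th))+Z*(r*np.sin(th)+n*np.cos(th))
    for pts in([L(0,.095,.008),L(.175,.095,.008),L(.175,-.095,.008)],[L(0,-.112),L(.15,-.112)]):
        q=((proj('side',pts)-[x0,y0]+.5)*f).astype(int); print(th,q.tolist()); cv2.polylines(im,[q.reshape(-1,1,2).astype(np.int32)],False,c,1)
cv2.imwrite('pics/c7.png',im)
```

```text
t 13.6 p [0.4975 0.0336 0.2309] psi 104.22 ztool [-0.004 -0.002 -1.   ] F [-5.4 -4.6 -4.8] M [-0.95  0.89 -0.01] w 0.0107 g 30.0 q [-0.04 -0.03  1.44 -0.    1.73 -0.29]
theta 0.6832568398899552 r 0.2215414976297597
0.62 [[25, 582], [300, 558], [531, 241]]
0.62 [[285, 282], [517, 238]]
0.69 [[24, 582], [280, 535], [514, 219]]
0.69 [[285, 282], [503, 220]]
0.76 [[23, 583], [259, 513], [496, 197]]
0.76 [[285, 282], [489, 201]]
```

View pics/c7.png

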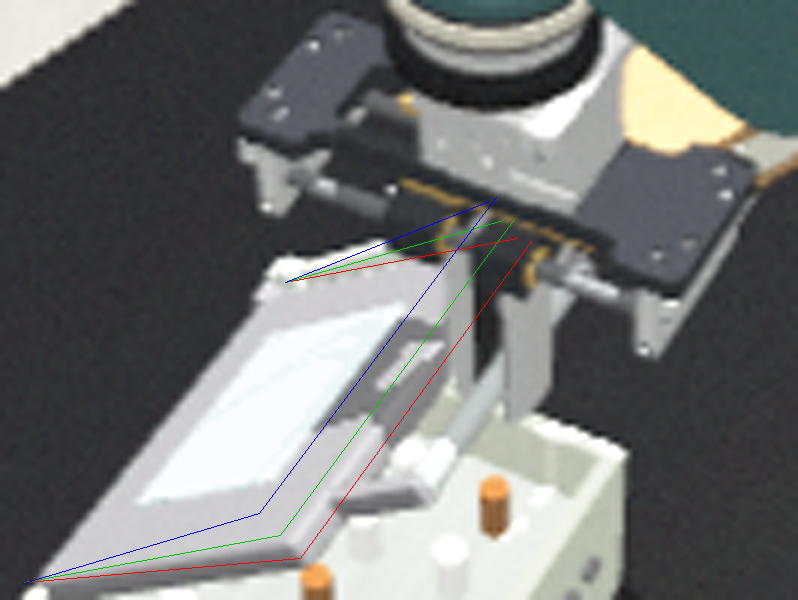

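The bar's travel gives 0.68–0.69 rad, while the lid's left edge in this crop, (45,578) to (295,545), reads about 0.66. I compare edge slopes numerically, lid against pointer with the same method.

```bash
cat > e.py <<'E'
from h import *
from scipy.optimize import brentq
h=np.array([.664,.0763,.108]);y=.2495
X=np.array([np.cos(y),np.sin(y),0]);Y=np.array([-np.sin(y),np.cos(y),0]);Z=np.array([0,0,1.])
def slope(th,l,n,r0,r1):
    q=proj('side',[h+l*Y+X*(-r*np.cos(th)+n*np.sin(th))+Z*(r*np.sin(th)+n*np.cos(th)) for r in(r0,r1)]); return (q[1,1]-q[0,1])/(q[1,0]-q[0,0])
def fit(im,cols,lo,hi,sgn,name,l,n,r0,r1):
    g=cv2.GaussianBlur(cv2.cvtColor(im,cv2.COLOR_BGR2GRAY).astype(np.float32),(5,1),1.0); pts=[]
    for c in cols:
        a=int(lo(c));b=int(hi(c));d=np.clip(sgn*(g[a+1:b+1,c]-g[a-1:b-1,c]),0,None)
        k=d.argmax(); w=d[max(k-1,0):k+2]; pts.append((c,a+max(k-1,0)+(w*np.arange(len(w))).sum()/w.sum(),d[k]))
    p=np.array(pts); k=np.ones(len(p),bool)
    for _ in range(4):
        q=np.polyfit(p[k,0],p[k,1],1); r=p[:,1]-np.polyval(q,p[:,0]); k=abs(r)<max(2*r[k].std(),.3)
    try: th=brentq(lambda t:slope(t,l,n,r0,r1)-q[0],.2,1.15)
    except Exception: th=None
    print(name,'slope',round(q[0],4),'rms',round(r[k].std(),2),k.sum(),len(k),'y@mid',round(np.polyval(q,np.mean(cols)),1),'theta',th)
E
python3 - <<'E'
from e import *
s0=cv2.imread('pics/side0.png')
ctr=lambda c:140+(261-(c-255-18)*10*.2875)/10
cols=range(273,296)
fit(s0,cols,lambda c:ctr(c)-6,lambda c:ctr(c)+0,1,'ptr top',-.112,.007,.02,.12)
fit(s0,cols,lambda c:ctr(c)-1,lambda c:ctr(c)+6,-1,'ptr bottom',-.109,-.007,.02,.12)
I=np.mean([vision.get_image('side').astype(float) for _ in range(4)],0).astype(np.uint8); cv2.imwrite('pics/side8.png',I)
e=lambda c:120+(578-(c-220-7.5)*6*.14)/6
cols=range(231,268)
fit(I,cols,lambda c:e(c)-4,lambda c:e(c)+5,-1,'lid top edge',.095,.008,.02,.17)
fit(I,range(240,266),lambda c:e(c)+1,lambda c:e(c)+9,1,'lid bottom',.095,-.008,.02,.17)
# right/rear: lid shut check
fit(s0,range(232,285),lambda c:222+(c-230)*.39-4,lambda c:222+(c-230)*.39+5,-1,'shut lid left edge obs',.095,.008,.02,.17)
print('shut predicted slope',slope(0,.095,.008,.02,.17))
E
```

```text
ptr top slope -0.2923 rms 0.09 23 23 y@mid 159.1 theta 0.6899722765791085
ptr bottom slope -0.2645 rms 0.13 22 23 y@mid 165.4 theta 0.679483196416115
lid top edge slope -0.153 rms 0.14 37 37 y@mid 213.3 theta 0.6691421831653497
lid bottom slope -0.1436 rms 0.05 26 26 y@mid 216.9 theta 0.6720140022957273
shut lid left edge obs slope 0.4526 rms 0.07 53 53 y@mid 231.4 theta None
shut predicted slope 0.4430403995807503
```

Same-method readings: pointer 0.685, lid 0.67. The shut lid reads about 0.01 low too, so the bias is common and the lid needs about +0.014 rad.

Request:
jog_arm:
  increments: "0 0 0.1 -0.1 0;0 0 0.1 -0.2 0;0 0 0 0 0;0 0 0 0 0;0 0 0 0 0;0 0 0 0 0;0 0 0 0 0;0 0 0 0 0;0 0 0 0 0;0 0 0 0 0"

```text
clock: 15.1
eef_pos: [0.4995, 0.0341, 0.2334]
tool_rot: [-0.001, 0.614, 0.789, -0.002]
contact_force: [-3.6, -5.0, -5.3]
gripper_width: 0.0114
grasp_force: 30.0
```

Run:
```python
from e import *
s,m=st(); g=s['eef_pos']-.019*m[:,2]-[0,0,.002]; d=h-g; print(np.arctan2(-d[2],d@X),np.arcsin((s['eef_pos'][2]-.091)/.22))
F=[vision.get_image('side') for _ in range(4)]
I=np.mean(np.array(F,float),0).astype(np.uint8)
e=lambda c:120+(578-(c-220-7.5)*6*.16)/6
fit(I,range(231,266),lambda c:e(c)-4,lambda c:e(c)+5,-1,'lid top edge',.095,.008,.02,.17)
fit(I,range(240,264),lambda c:e(c)+1,lambda c:e(c)+9,1,'lid bottom',.095,-.008,.02,.17)
a=I[100:190,360:420];b=I[100:270,220:360]
b=cv2.resize(b,(480,583))[:560];cv2.imwrite('pics/c9.png',np.hstack([cv2.resize(a,(310,560),interpolation=2)[:, :310],b[:, :480]]))
```

```text
t 15.1 p [0.4995 0.0341 0.2334] psi 104.22 ztool [-0.004 -0.002 -1.   ] F [-3.6 -5.  -5.3] M [-0.86  0.77 -0.02] w 0.0114 g 30.0 q [-0.04 -0.02  1.43 -0.    1.74 -0.29]
0.69817395672788 0.7042613092785583
lid top edge slope -0.1768 rms 0.13 35 35 y@mid 213.0 theta 0.6857032156139201
lid bottom slope -0.1654 rms 0.04 24 24 y@mid 216.6 theta 0.6875137242689394
```

View pics/c9.png

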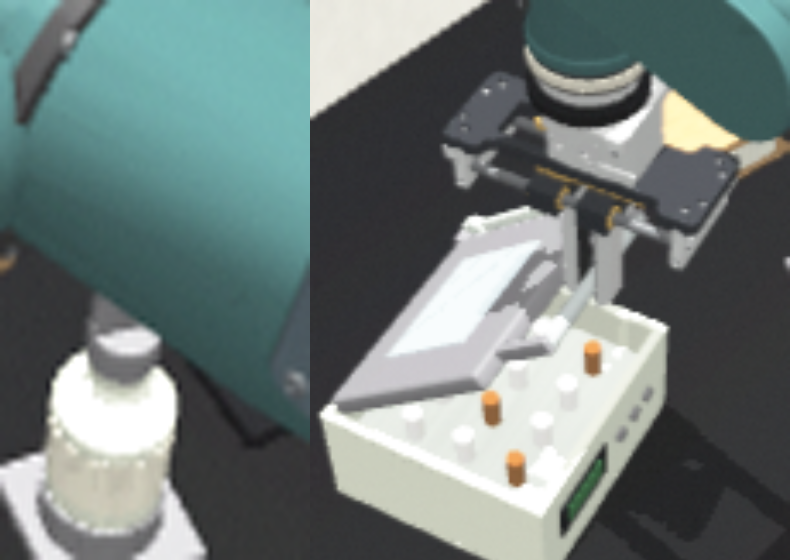

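The lid reads 0.686 against the pointer's 0.685. The crop shows the bar still held and the cap turned (wing at about (110,320)). I hand in the job.

```bash
python3 -c "
from station import workorder
print(workorder.close_job())"
```

```text
the job is handed in; nothing more can be done
None
```

I turned the cap anticlockwise until it hit its stop, then lifted the lid level with the pointer (0.686 rad against 0.685 from the pictures) and handed the job in at about 15 s, still holding the bar; the verdict wasn't shown.

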